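Dip the grout jointer and show it to the inspection camera

TASK

Take the green-handled jointing tool out of the tool block, dip at least the lower half of its blade into the orange cup, then hold it up in the air for the inspection camera: the middle of the blade 120 mm straight in front of the lens, a flat side of the blade facing the lens squarely, and the handle up, in line with the camera's own upright. Finish while still holding it there, still and touching nothing but the gripper. Do not knock the cup or the camera out of place, and leave all the other things where they are.

Things in the scene. Friction and masses are not known exactly. Their poses are not given: they have to be found in the camera images.
- jointer: A rigid steel jointing tool, standing upright in a slot of the tool block, 160 mm long in all. Green bar handle, 70 to 160 mm above the tip. Origin at the tip (middle of the lower edge); z runs up the tool to the handle, x is normal to the blade's flat side. The handle's underside rests on the block, blade and shank 70 mm deep in the slot; it lifts straight out. About 0.12 kg, varying.
- blade (a point): Middle of the green tool's steel blade (3 mm thick along x, 28 mm wide along y, 55 mm long), on the tool's axis 27.5 mm above its tip; axes as the tool's. A 7 mm round shank, 16 mm long, joins blade and handle.
- tip (a point): Middle of the lower edge of the green tool's blade (the tool's origin).
- grip (a point): Point on the axis of the green handle, 120 mm above the tip, a good place to grip from above. The handle is 22 mm (x) by 24 mm (y), with flat sides; closing along the tool's x keeps the fingers clear of the neighbouring tools.
- block: Fixed pale wooden block, 70 (x) by 230 (y) by 75 mm tall, on the mat; origin at the centre of its underside. Three vertical through slots, each 9 mm (x) by 36 mm (y), lie 70 mm apart in a row along its y axis, the middle one at the centre; the three tools stand in them in random order.
- cup: Open round orange plastic cup, loose, mass 0.3 kg, 85 mm tall, 90 mm across the rim, wall 4 mm, tapering a little to the foot, empty; origin at the centre of its underside, z up; the inner floor lies about 5 mm above the origin.
- camera: Inspection camera: grey box 50 by 70 by 52 mm, clamped stiffly to a column stand; a black lens barrel, 40 mm across, 20 mm long, on its front. Origin at the box's centre. It looks along its own -x, towards the robot's side and 0.35 rad (20 degrees) down from level; y is level; z, its own upright, leans 20 degrees to the robot's side. The stand's place, yaw and camera height vary.
- lens (a point): Centre of the lens's front glass, 45 mm in front of the camera's centre; axes as the camera's. The stand has a grey base 100 by 100 by 12 mm, with a yellow stripe along the viewing direction, and an aluminium column 18 mm thick, 350 mm tall, 45 mm behind the camera's centre.
- view (a point): Point in the empty air 120 mm straight in front of the lens, where the middle of the blade must be held; axes as the camera's (x along the viewing line, z the camera's upright).
- jointer_black: A rigid steel jointing tool, standing upright in a slot of the tool block, 160 mm long in all. The one with a black handle and an 18 mm wide blade, otherwise the size of the green one. Leave it in the block. Origin at the tip.
- jointer_white: A rigid steel jointing tool, standing upright in a slot of the tool block, 160 mm long in all. The one with a white handle and a 22 mm wide blade, otherwise the size of the green one. Leave it in the block. Origin at the tip.
- trowel: Notched steel trowel lying on the mat, plate 280 by 120 mm, red handle to 70 mm high; leave it. Origin under the plate's centre.
- float: Yellow rubber grout float lying on the mat, 240 by 95 mm, 70 mm high; leave it. Origin under its centre.
- nippers: Blue-handled tile nippers lying on the mat, 200 mm long, 18 mm high; leave them. Origin on the mat near their middle.
- jar: White plastic jar of wedge spacers with a red cap, 84 mm across, 110 mm tall; leave it. Origin under its centre.
There are look-alikes about, which are no part of the job. There is more than one size of the jointer_black; the job needs the larger.

How it is judged:
By the outcome, as a careful person would: the job done as asked, in the order asked, and still so for the second after the job is handed in, while the arm keeps its last pose, push and grip.
It also fails if it takes over 45 s, if anything falls off the work surface, if the arm or the gripper's body presses on something with over 40 N, if the wrist force passes 120 N, or if a joint passes its speed limit or range.

ROBOT

A 6-joint arm with a two-finger parallel gripper is mounted at the origin on the work surface. World frame = base frame: x ahead of the robot, y to its left, z up, the work surface at z = 0. Lengths are in m, angles in rad, forces in N, time in s.
With the tool pointing down it reaches from about 0.35 to 0.775 m from the base axis. Payload 5.5 kg.
Tool frame: the origin (TCP) lies midway between the tips of the shut fingers; the grasp point (between the pads) lies 19 mm behind it; z points along the fingers, y is the line along which they close (so a half turn about z gives the same grasp; the last joint's range is limited). The gripper opens to 85 mm and grips with 20 to 120 N. Pads are 22 mm wide; open, the fingers measure 114 mm over their backs; the gripper's body (76 mm by 85 mm) begins 54 mm behind the grasp point. The pads swing forward as they close: fully open they stand 13 mm farther back than shut.
Start: joints at [-1.391, 0.313, 0.046, 1.304, 0, 1.431], TCP at [0.181, -0.546, 0.231] pointing down, gripper open.
Joint ranges: [-2.76, 2.76], [-0.86, 1.69], [-1.03, 1.26], [-2.2, 2.34], [-1.47, 1.5], [-3.14, 3.14]. Speed limits (rad/s): [2.57, 2.57, 3.14, 3.14, 3.14, 3.14].

INTERFACE

Orientations are given as a unit quaternion [w, x, y, z].
In Python, from workcell import get_state, read_camera, camera_info, hand_in, recognise gives the robot as it stands.
- The arm moves only by the tool arm_command, never from a script. Its argument "moves" is one flat list of numbers, 7 for each row, row after row: the opening, from -1 (shut) to 1 (fully open), then the shift along the tool's x, y, z in mm, then the turn, a rotation vector about the tool's x, y, z in rad. A call has 1 to 8 rows; each row shifts and turns the commanded pose from where the row before left it, along the tool's axes as they then stand; what a row does not reach is not made up. A row lasts 1/8 s, in which the tool goes at most 62.5 mm and 10.7 degrees, less where a joint would pass 70% of its speed; a pose out of reach is approached as far as the arm can. A call with a gripper value outside its range is refused whole. The fingers move at their own pace and stop on an object; "newtons" is the grip in N (left out, the last holds). Time passes only in rows, so rows that do not move let the fingers close. It gives the time, the measured TCP pose, the force, the opening and the grip force at its end, in the units of the state.
- get_state(): the state, without advancing time (a new reading comes with each control period).
- read_camera(name): name is "side" or "top"; returns (picture, depth): 384x512x3 uint8, blue, green, red; 384x512 float32, m along the optical axis (not along the pixel's ray), 0 where there is no reading.
- camera_info(name): a dict with "fovy" (degrees; the focal length in pixels is half the picture's height over the tangent of half this angle, whatever the lens; pixels are square), "cx", "cy" (the principal point, pixels), "eye" and "orientation" of the camera in the world. Camera axes: x right, y down, z forward; pixel columns grow to the right and rows downward; lengths in m; the calibration is good to about 2 mm. A picture is of the moment at which its call begins. camera_info takes no time and is no camera call.
- hand_in(): hands the job in; it is judged then, once.
Trained networks look in the newest picture that a camera, given by its name, has taken for a name from the list of things; names that differ only in an ending like _2 or _b are one class to them, and where a whole thing is asked for, a point or a joint stands for the part that bears it (a point fixed in the world has none). Each returns a list of dicts, best first, with "confidence" (0 to 1); they miss things now and then, are a little off and sometimes report something else, mostly with a low value. They report only what shows in the picture. A call takes as long as a camera call. They do not tell look-alikes from the thing itself.
- recognise(camera, label): "point" ([column, row] in pixels, amid what is visible of it).
The state is a dict: "clock": time; "joint_pos": joint angles; "qvel": joint speeds; "tau": joint torques, N m; "tcp_pos": TCP position; "orientation": TCP orientation; "wrist_force": force on the tool from outside, world axes, zero at the start; "ft_torque": the same for the moment, N m; "finger_gap": finger opening in m; "grip_force": force on a finger pad.
Only numpy, scipy, OpenCV 4.12 (cv2) and the standard library are available. Lean on these libraries where they do the work, as an engineer would, in place of code of your own. Each camera call takes 0.05 s, during which the arm holds its last target. There are 200 camera calls.

## Working session

There is one attempt and no reset: what is moved stays moved. The work goes in short steps, Python scripts to look and compute and a tool call to move; the robot and the scene stay as the last step left them, time stands still between calls to the robot, and variables do not carry over. Pictures are saved under pics/ and viewed, at most 10 in all, crops included, and the job is handed in when it is done.

Besides the shell and the picture viewer there is one more tool, called after "Emit:" as name(argument=value, ...) on one line, values as JSON. arm_command: Moves the arm, as the interface text tells. Its arguments: {"type":"object","properties":{"moves":{"type":"array"},"newtons":{"type":"number"}},"required":["moves"]}

```bash
mkdir -p pics
cat > h.py <<'E'
import numpy as np, cv2
from scipy.spatial.transform import Rotation as R
from workcell import *
def rot(q): return R.from_quat([q[1],q[2],q[3],q[0]])
def K(n):
    i=camera_info(n); f=192/np.tan(np.radians(i["fovy"])/2); return i,f
def cloud(n,d):
    i,f=K(n); v,u=np.mgrid[:384,:512]
    p=np.stack([(u-i["cx"])/f*d,(v-i["cy"])/f*d,d],-1)
    w=p@rot(i["orientation"]).as_matrix().T+np.array(i["eye"]); w[d==0]=np.nan
    return w
def proj(n,P):
    i,f=K(n); c=(np.atleast_2d(P)-np.array(i["eye"]))@rot(i["orientation"]).as_matrix()
    return np.c_[c[:,0]/c[:,2]*f+i["cx"],c[:,1]/c[:,2]*f+i["cy"]]
E
python3 - <<'E'
from h import *
print(get_state())
for n in("side","top"):
    print(camera_info(n))
    im,d=read_camera(n); np.savez(f"{n}0.npz",im=im,d=d); cv2.imwrite(f"pics/{n}0.png",cv2.resize(im,(800,600)))
    w=cloud(n,d)
    for l in("jointer","grip","cup","camera","lens","block","jointer_black"):
        for r in recognise(n,l)[:3]:
            u,v=r["point"]; print(n,l,np.round(r["point"]),round(r["confidence"],2),np.round(w[int(v),int(u)],3))
E
```

```text
{'clock': 0.0, 'joint_pos': array([-1.39066055e+00,  3.14003478e-01,  4.49746893e-02,  1.30354628e+00,
       -1.78187264e-05,  1.43121939e+00]), 'qvel': array([-0.00203185,  0.00074545,  0.00094212,  0.00134952,  0.00255995,
       -0.00147755]), 'tau': array([ 2.74124768e-04, -4.80630291e+01,  2.98532224e+01,  1.96036912e-02,
       -4.27125599e-05,  6.78099369e-06]), 'tcp_pos': array([ 0.18062854, -0.54537561,  0.23040533]), 'orientation': array([-8.89009359e-04,  9.87249767e-01,  1.59176340e-01, -2.69422549e-05]), 'wrist_force': array([-0.32567724, -0.10252161, -0.03475971]), 'ft_torque': array([-0.03815531, -0.01807275,  0.02350871]), 'grip_force': 0.0, 'finger_gap': 0.08544476622434183}
{'fovy': 57.418783386878076, 'cx': 256.6322174725612, 'cy': 194.4341440109582, 'eye': array([ 0.31572565, -1.10253624,  0.76060878]), 'orientation': array([-0.48896944,  0.86462856, -0.0997841 ,  0.05804709])}
side jointer [242. 203.] 0.65 [ 0.509 -0.045  0.079]
side jointer [259. 233.] 0.5 [nan nan nan]
side grip [196. 160.] 0.5 [0.388 0.522 0.001]
side grip [298. 195.] 0.45 [ 0.728 -0.04   0.0
[... 433 characters left out ...]
[254. 374.] 0.45 [ 0.406 -0.706  0.109]
{'fovy': 49.79691570061978, 'cx': 256.4652533255424, 'cy': 192.03668670387512, 'eye': array([ 0.46784016, -0.09212199,  1.61940257]), 'orientation': array([ 0.02124569, -0.70020416,  0.7133836 , -0.0186171 ])}
top jointer [157. 149.] 0.69 [0.699 0.243 0.246]
top jointer [340. 210.] 0.56 [ 0.481 -0.379  0.17 ]
top jointer [324. 202.] 0.41 [ 0.513 -0.339  0.07 ]
top grip [302. 199.] 0.62 [ 0.526 -0.247  0.165]
top cup [236. 201.] 0.9 [ 0.525 -0.003  0.007]
top camera [160. 150.] 0.72 [0.697 0.234 0.239]
top lens [161. 148.] 0.84 [0.698 0.228 0.25 ]
top block [318. 208.] 0.71 [ 0.494 -0.307  0.133]
top jointer_black [425. 232.] 0.59 [ 0.4   -0.696  0.111]
```

View pics/side0.png

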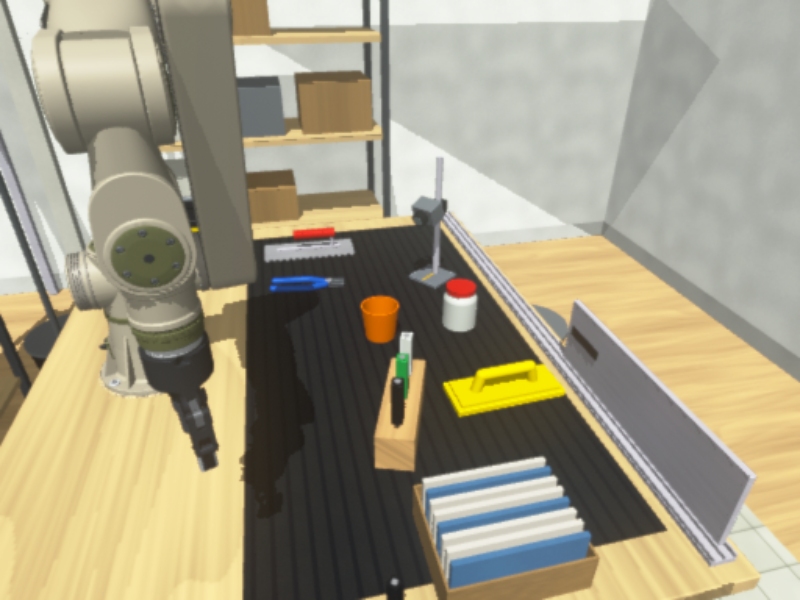

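View pics/top0.png

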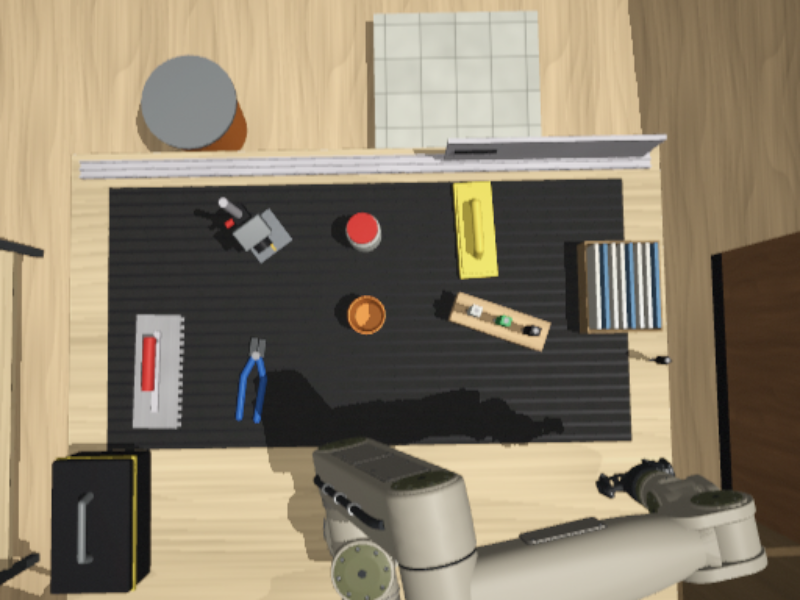

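The green tool is in the block's middle slot, at side px (257,238) and top px (322,205). The cup is at top px (235,201), and the camera at top px (163,149) faces down-right in the image. Next I'll measure them.

```bash
cat > m.py <<'E'
from h import *
from scipy.optimize import least_squares
C=[];
for n in("side","top"):
    z=np.load(f"{n}0.npz"); w=cloud(n,z["d"]); hsv=cv2.cvtColor(z["im"],cv2.COLOR_BGR2HSV); C.append((n,w,hsv,z["im"]))
def box(w,c,r,zl,zh): return (abs(w[...,0]-c[0])<r)&(abs(w[...,1]-c[1])<r)&(w[...,2]>zl)&(w[...,2]<zh)
for n,w,hsv,im in C:
    H,S,V=hsv[...,0],hsv[...,1],hsv[...,2]
    g=(H>50)&(H<85)&(S>90)&box(w,(.5,-.32),.12,.02,.25)
    P=w[g]; print(n,"green n",len(P),"range",np.percentile(P,[3,50,97],0).round(4).tolist())
    t=P[P[:,2]>np.percentile(P[:,2],97)-.006]; print(" greentop",t.mean(0).round(4),t.min(0).round(4),t.max(0).round(4))
    b=(H<25)&(S>50)&box(w,(.49,-.31),.16,.065,.085); B=w[b][:,:]
    r=cv2.minAreaRect((B[:,:2]*1000).astype(np.float32)); print(" block top",r,np.median(B[:,2]))
    for nm,mk in(("white",(S<60)&(V>140)),("black",(V<70))):
        Q=w[mk&box(w,(.49,-.31),.14,.14,.2)]
        if len(Q): print(" ",nm,len(Q),np.median(Q,0).round(4),Q.max(0).round(3))
    o=(H<18)&(S>150)&box(w,(.52,0),.1,.01,.12); Q=w[o]; rim=Q[Q[:,2]>.081]
    f=least_squares(lambda p:np.hypot(rim[:,0]-p[0],rim[:,1]-p[1])-p[2],[.52,0,.045],loss="soft_l1",f_scale=.002)
    print(" cup",f.x.round(4),"rimz",np.percentile(rim[:,2],[50,98]).round(4),len(rim),"floor",np.percentile(Q[:,2],3))
# camera fit
P=[];N=[]
for k,(n,w,hsv,im) in enumerate(C):
    m=box(w,(.70,.235),.09,.17,.31); Q=w[m]; P.append(Q); print(n,"cam pts",len(Q),Q.min(0).round(3),Q.max(0).round(3))
def model(p):
    Rm=(R.from_euler("z",p[3])*R.from_euler("y",-.35)).as_matrix(); return Rm
# camera looks along -x and down: -x axis z comp must be -sin.35
def sdf(p,Q):
    Rm=RM(p); q=(Q-p[:3])@Rm
    d=abs(q)-[.025,.035,.026]; a=np.linalg.norm(np.maximum(d,0),axis=1)+np.minimum(d.max(1),0)
    e=np.c_[np.hypot(q[:,1],q[:,2])-.02,abs(q[:,0]+.035)-.01]; b=np.linalg.norm(np.maximum(e,0),axis=1)+np.minimum(e.max(1),0)
    return np.minimum(a,b)
def RM(p): return (R.from_euler("z",p[3])*R.from_euler("y",-.35)).as_matrix()
print("view dir check",-RM([0,0,0,0])[:,0],RM([0,0,0,0])[:,2])
def fit(Q):
    best=None
    for y0 in(0.2,.5,.8,1.1):
        q=Q; p=np.array([.70,.235,.24,y0])
        for th in(.03,.012,.008):
            f=least_squares(lambda p:sdf(p,q),p,loss="soft_l1",f_scale=.002); p=f.x; q=Q[abs(sdf(p,Q))<th]
        c=np.minimum(abs(sdf(p,Q)),.01).mean()
        if best is None or c<best[0]: best=(c,p,len(q))
    return best
for nm,Q in(("side",P[0]),("top",P[1]),("both",np.vstack(P))): print(nm,fit(Q))
for n,w,hsv,im in C:
    m=box(w,(.70,.235),.16,.006,.02); Q=w[m]; print(n,"base",len(Q),cv2.minAreaRect((Q[:,:2]*1000).astype(np.float32)))
    yl=(hsv[...,0]>18)&(hsv[...,0]<32)&(hsv[...,1]>120)&m; print(" stripe",w[yl].round(3)[:6].tolist())
    cl=box(w,(.72,.26),.1,.30,.345); print(" column",np.median(w[cl],0),cl.sum())
E
sed -i '/^def model/,/return Rm$/d' m.py
python3 m.py
python3 - <<'E'
import cv2
a=cv2.imread('pics/side0.png')
import numpy as np
z=np.load('side0.npz')['im'];t=np.load('top0.npz')['im']
A=cv2.resize(z[90:190,225:325],(400,400),interpolation=2);B=cv2.resize(t[115:185,120:190],(400,400),interpolation=2)
cv2.imwrite('pics/cam0.png',np.hstack([A,B]))
E
```

```text
side green n 134 range [[0.4894, -0.3888, 0.0949], [0.501, -0.3338, 0.149], [0.5088, -0.314, 0.1678]]
 greentop [ 0.5008 -0.3306  0.1661] [ 0.4891 -0.3896  0.1621] [ 0.5118 -0.3094  0.1688]
 block top ((502.00860595703125, -321.9513244628906), (233.8430938720703, 70.47200012207031), 70.0355224609375) 0.07680175356359192
  white 97 [ 0.5213 -0.2654  0.1626] [ 0.537 -0.249  0.17 ]
  black 69 [ 0.4761 -0.3988  0.158 ] [ 0.488 -0.383  0.169]
 cup [ 0.5222 -0.0057  0.0421] rimz [0.0853 0.0892] 100 floor 0.014395508942480865
top green n 40 range [[0.4893, -0.3309, 0.0941], [0.498, -0.3131, 0.1616], [0.5107, -0.3082, 0.1718]]
 greentop [ 0.4959 -0.3193  0.169 ] [ 0.4893 -0.3303  0.1662] [ 0.5106 -0.3086  0.1744]
 block top ((499.06048583984375, -322.31884765625), (231.26417541503906, 70.13525390625), 70.15489959716797) 0.07698819391371048
  white 64 [ 0.5186 -0.261   0.167 ] [ 0.537 -0.243  0.175]
  black 20 [ 0.4727 -0.3781  0.1649] [ 0.485 -0.373  0.172]
 cup [ 0.5204 -0.0038  0.0422] rimz [0.0863 0.0916] 81 floor 0.010308411099390591
side cam pts 416 [0.66  0.19  0.171] [0.764 0.271 0.31
[... 341 characters left out ...]
935]), 453)
both (np.float64(0.003815769400600145), array([0.70568773, 0.23611436, 0.21886896, 0.59548264]), 758)
side base 270 ((686.9970703125, 240.08221435546875), (295.38897705078125, 299.9849548339844), 86.26100158691406)
 stripe [[0.727, 0.25, 0.016], [0.718, 0.25, 0.012], [0.722, 0.249, 0.012], [0.705, 0.238, 0.015], [0.709, 0.235, 0.016], [0.713, 0.235, 0.015]]
 column [0.73840996 0.25539831 0.32333972] 47
top base 1122 ((699.537353515625, 235.32077026367188), (318.9019470214844, 318.73907470703125), 89.92721557617188)
 stripe [[0.706, 0.233, 0.012], [0.703, 0.234, 0.008], [0.698, 0.233, 0.014], [0.697, 0.228, 0.017], [0.694, 0.23, 0.01]]
 column [0.73452069 0.25463965 0.32355913] 28
```

View pics/cam0.png

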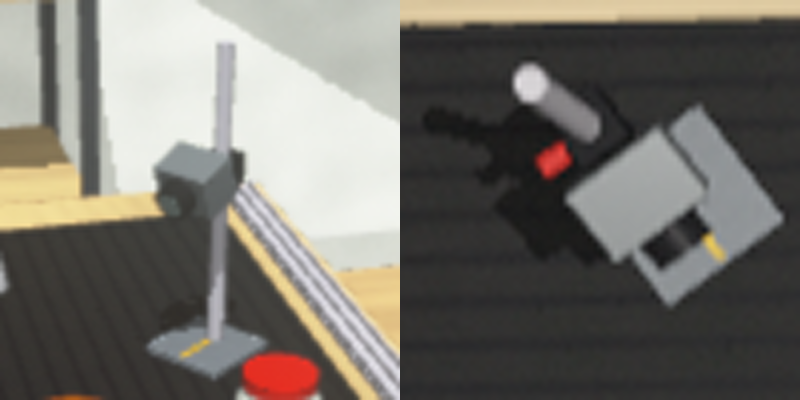

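The close-up agrees: the camera looks down-right in the top view, so its yaw is about 0.6, and the base edges and stripe are clear. I'll refine the camera pose from image edges, then plan.

```bash
cat > m2.py <<'E'
import io,contextlib
with contextlib.redirect_stdout(io.StringIO()): from m import *
from scipy.optimize import minimize
from scipy.ndimage import map_coordinates
G={}
for n,w,hsv,im in C:
    g=cv2.GaussianBlur(cv2.cvtColor(cv2.resize(im,None,fx=4,fy=4,interpolation=cv2.INTER_CUBIC),cv2.COLOR_BGR2GRAY).astype(float),(0,0),4)
    G[n]=(cv2.Sobel(g,cv2.CV_64F,1,0),cv2.Sobel(g,cv2.CV_64F,0,1))
import itertools
def edges(c,Rm,h,eye):
    out=[]
    for a in range(3):
        b,d=[i for i in range(3) if i!=a]
        for s,t in itertools.product((-1,1),(-1,1)):
            m=np.zeros(3); m[b]=s*h[b]; m[d]=t*h[d]
            v=[ (eye-(c+Rm@m))@(Rm[:,b]*s)>0,(eye-(c+Rm@m))@(Rm[:,d]*t)>0]
            if any(v):
                e=np.zeros(3); e[a]=h[a]; L=np.linspace(-.95,.95,40)[:,None]
                out.append(c+(m+L*e)@Rm.T)
    return out
def score(es,n):
    s=0;k=0
    for E in es:
        u=proj(n,E); d=u[-1]-u[0]; nn=np.array([-d[1],d[0]])/np.linalg.norm(d)
        q=(u*4+1.5)[:,::-1].T
        s+=abs(map_coordinates(G[n][0],q,order=1)*nn[0]+map_coordinates(G[n][1],q,order=1)*nn[1]).sum(); k+=len(E)
    return s/k
eye={n:np.array(camera_info(n)["eye"]) for n in G}
Pall=np.vstack(P)
def cost(p,ns):
    s=0
    for n in ns:
        s-=score(edges(p[:3],RM(p),[.025,.035,.026],eye[n]),n)
        s-=score(edges(np.r_[p[4:6],.006],R.from_euler("z",p[3]).as_matrix(),[.05,.05,.006],eye[n])[:],n)
    return s
for ns in(["side"],["top"],["side","top"]):
    best=None
    for y0 in(.5,.57,.64,.7):
      for bx in(0,.02):
        p0=np.r_[.7055,.236,.219,y0,.71+bx,.24+bx*.7]
        f=minimize(cost,p0,args=(ns,),method="Nelder-Mead",options=dict(initial_simplex=p0+np.vstack([np.zeros(6),np.diag([.006,.006,.006,.06,.012,.012])]),maxiter=1500,xatol=1e-5,fatol=1e-3))
        if best is None or f.fun<best.fun: best=f
    print(ns,best.x.round(4),best.fun.round(2))
E
python3 m2.py
```

```text
Traceback (most recent call last):
  File "m2.py", line 41, in <module>
    f=minimize(cost,p0,args=(ns,),method="Nelder-Mead",options=dict(initial_simplex=p0+np.vstack([np.zeros(6),np.diag([.006,.006,.006,.06,.012,.012])]),maxiter=1500,xatol=1e-5,fatol=1e-3))
  File "m2.py", line 33, in cost
    s-=score(edges(p[:3],RM(p),[.025,.035,.026],eye[n]),n)
       ~~~~~^^^^^^^^^^^^^^^^^^^^^^^^^^^^^^^^^^^^^^^^^^^^^^
  File "m2.py", line 24, in score
    u=proj(n,E); d=u[-1]-u[0]; nn=np.array([-d[1],d[0]])/np.linalg.norm(d)
  File "h.py", line 13, in proj
    i,f=K(n); c=(np.atleast_2d(P)-np.array(i["eye"]))@rot(i["orientation"]).as_matrix()
        ~^^^
  File "h.py", line 6, in K
    i=camera_info(n); f=192/np.tan(np.radians(i["fovy"])/2); return i,f
ValueError: time passes only in moves, steps and waits
```

```bash
sed -i 's/^def K(n):/import functools\n@functools.cache\ndef K(n):/' h.py; python3 m2.py; python3 -c "
from h import *
print(get_state()['clock'])"
```

```text
['side'] [0.6965 0.1936 0.2339 0.7099 0.7309 0.2583] -71.47
['top'] [0.7286 0.2732 0.0651 0.6387 0.73   0.2542] -114.3
['side', 'top'] [0.7042 0.2345 0.216  0.6417 0.7303 0.2546] -170.82
0.8
```

```bash
cat > plan.py <<'E'
from h import *
from scipy.spatial.transform import Slerp
def Rz(yaw_y,tilt_dir=None,zt=(0,0,-1)):
    z=np.array(zt,float); z/=np.linalg.norm(z); y=np.array([np.cos(yaw_y),np.sin(yaw_y),0]); y-=z*(y@z); y/=np.linalg.norm(y)
    return R.from_matrix(np.c_[np.cross(y,z),y,z])
def rows(pos,Rt,N,g,start=None):
    s=get_state(); p0,R0=(np.array(s["tcp_pos"]),rot(s["orientation"])) if start is None else start
    S=Slerp([0,1],R.concatenate([R0,Rt])); p,r=p0,R0; out=[]
    for k in range(1,N+1):
        t=.5-.5*np.cos(np.pi*k/N) if N>5 else k/N
        a=np.round(r.inv().apply(p0+(pos-p0)*t-p)*1000,1); b=np.round((r.inv()*S(t)).as_rotvec(),3)
        out+= [g,*a,*b]; p=p+r.apply(a/1000); r=r*R.from_rotvec(b)
    return [float(v) for v in np.round(out,4)],(p,r)
E
python3 - <<'E'
from plan import *
Rt=Rz(-.347)
o,s=rows(np.array([.5005,-.322,.22]),Rt,14,1)
print(o[:56]);print(o[56:])
E
```

```text
[1.0, 4.7, -1.4, 0.1, 0.0, 0.0, -0.011, 1.0, 13.9, -4.0, 0.5, 0.0, 0.0, -0.034, 1.0, 22.5, -5.7, 0.6, 0.0, 0.0, -0.054, 1.0, 30.3, -5.9, 0.9, 0.0, 0.0, -0.071, 1.0, 36.8, -4.4, 1.1, 0.0, 0.0, -0.086, 1.0, 41.2, -1.5, 1.2, 0.0, 0.0, -0.095, 1.0, 43.4, 2.6, 1.3, 0.0, 0.0, -0.101, 1.0, 42.8, 7.0, 1.2, 0.0, 0.0, -0.101]
[1.0, 39.9, 10.6, 1.2, 0.0, 0.0, -0.095, 1.0, 34.6, 13.0, 1.1, 0.0, 0.0, -0.086, 1.0, 28.0, 13.2, 0.9, 0.0, 0.0, -0.071, 1.0, 20.2, 11.4, 0.7, 0.0, 0.0, -0.054, 1.0, 12.2, 7.8, 0.4, 0.0, 0.0, -0.034, 1.0, 4.0, 2.8, 0.1, 0.0, 0.0, -0.011]
```

Emit:
arm_command(moves=[1,5,-1.5,0,0,0,-0.011,1,14,-4,0.5,0,0,-0.034,1,22.5,-5.5,0.5,0,0,-0.054,1,30,-6,1,0,0,-0.071,1,37,-4.5,1,0,0,-0.086,1,41,-1.5,1,0,0,-0.095,1,43.5,2.5,1.5,0,0,-0.101,1,43,7,1,0,0,-0.101])

```text
clock: 1.8
tcp_pos: [0.378, -0.407, 0.2249]
orientation: [0.0, 0.905, 0.425, 0.0]
wrist_force: [0.8, -1.1, 0.2]
finger_gap: 0.0857
grip_force: 0.0
```

Emit:
arm_command(moves=[1,40,10.5,1,0,0,-0.095,1,34.5,13,1,0,0,-0.086,1,28,13,1,0,0,-0.071,1,20,11.5,0.5,0,0,-0.054,1,12,8,0.5,0,0,-0.034,1,4,3,0,0,0,-0.011,1,0,0,0,0,0,0])

```text
clock: 2.68
tcp_pos: [0.5007, -0.322, 0.2208]
orientation: [0.0, 0.819, 0.574, -0.0]
wrist_force: [0.8, -0.8, -0.7]
finger_gap: 0.0856
grip_force: 0.0
```

Run:
```python
from plan import *
print(rows(np.array([.5005,-.322,.22]),Rz(-.347),1,1)[0], get_state()["joint_pos"],get_state()["wrist_force"])
print(rows(np.array([.5005,-.322,.106]),Rz(-.347),4,1)[0])
im,d=read_camera("top"); cv2.imwrite("pics/t1.png",cv2.resize(im[140:260,260:400],(700,600),interpolation=2))
```

```text
[1.0, -0.0, -0.2, 0.8, -0.0, 0.0, -0.0] [-7.06194503e-01  3.56033275e-01  8.10239941e-02  1.29585416e+00
 -2.85179561e-04  1.21161393e+00] [ 0.82619099 -0.78360583 -0.66535719]
[1.0, -0.0, -0.0, 28.7, -0.0, 0.0, -0.0, 1.0, -0.0, -0.1, 28.7, -0.0, 0.0, -0.0, 1.0, -0.0, -0.0, 28.7, -0.0, 0.0, -0.0, 1.0, -0.0, -0.1, 28.7, -0.0, 0.0, -0.0]
```

View pics/t1.png

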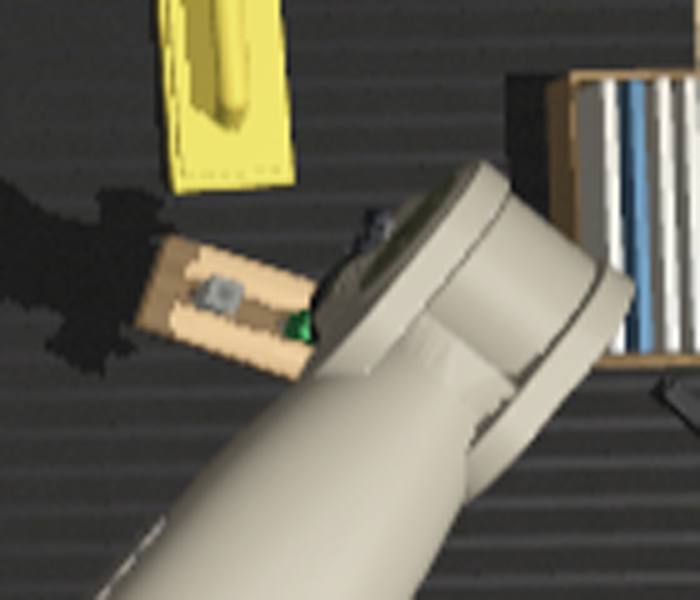

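The gripper is over the block's middle slot, with the green handle just showing at (300,325). I'll descend and grip.

Emit:
arm_command(moves=[1,0,0,30,0,0,0,1,0,0,30,0,0,0,1,0,0,30,0,0,0,1,0,0,25,0,0,0,1,0,0,0,0,0,0])

```text
clock: 3.35
tcp_pos: [0.4987, -0.3216, 0.1039]
orientation: [-0.002, 0.819, 0.574, -0.001]
wrist_force: [0.1, 0.7, 0.6]
finger_gap: 0.0855
grip_force: 0.0
```

Emit:
arm_command(moves=[-1,0,0,0,0,0,0,-1,0,0,0,0,0,0,-1,0,0,0,0,0,0,-1,0,0,0,0,0,0,-1,0,0,0,0,0,0,-1,0,0,0,0,0,0], newtons=60)

```text
clock: 4.1
tcp_pos: [0.5012, -0.3224, 0.1067]
orientation: [0.001, 0.819, 0.574, 0.0]
wrist_force: [-0.8, 0.3, 5.7]
finger_gap: 0.0215
grip_force: 58.7
```

Emit:
arm_command(moves=[-1,0,0,-10,0,0,0,-1,0,0,-20,0,0,0,-1,0,0,-30,0,0,0,-1,0,0,-35,0,0,0,-1,0,0,-35,0,0,0,-1,0,0,-35,0,0,0,-1,0,0,-30,0,0,0,-1,0,0,0,0,0,0])

```text
clock: 5.1
tcp_pos: [0.5016, -0.3227, 0.3035]
orientation: [0.002, 0.819, 0.574, 0.001]
wrist_force: [0.5, -1.1, -1.6]
finger_gap: 0.0214
grip_force: 58.8
```

Run:
```python
from plan import *
s=get_state(); print(s["tcp_pos"],s["finger_gap"],s["wrist_force"])
im,d=read_camera("side"); np.savez("side1.npz",im=im,d=d); cv2.imwrite("pics/s1.png",cv2.resize(im[120:300,180:340],(640,600) ,interpolation=2))
o,_=rows(np.array([.521,-.0048,.302]),Rz(-.347+.5),13,-1); print(o[:56]);print(o[56:])
```

```text
[ 0.50162644 -0.32265517  0.30346489] 0.021440350308536055 [ 0.48933146 -1.08226205 -1.64178532]
[-1.0, 4.4, -1.3, -0.0, 0.0, 0.0, -0.007, -1.0, 13.1, -3.7, -0.1, 0.0, 0.0, -0.022, -1.0, 21.1, -5.5, -0.0, 0.0, 0.0, -0.034, -1.0, 28.0, -6.3, -0.1, 0.0, 0.0, -0.045, -1.0, 33.4, -6.0, -0.1, 0.0, 0.0, -0.053, -1.0, 36.9, -4.6, -0.1, 0.001, 0.001, -0.059, -1.0, 38.3, -2.4, -0.1, -0.0, -0.0, -0.06, -1.0, 37.2, -0.2, -0.0, -0.0, -0.0, -0.059]
[-1.0, 33.9, 1.9, -0.1, 0.0, -0.0, -0.053, -1.0, 28.5, 3.1, -0.0, 0.0, -0.0, -0.045, -1.0, 21.6, 3.3, -0.1, 0.0, 0.0, -0.034, -1.0, 13.3, 2.5, 0.0, 0.0, 0.0, -0.022, -1.0, 4.5, 0.9, 0.0, 0.0, 0.0, -0.007]
```

View pics/s1.png

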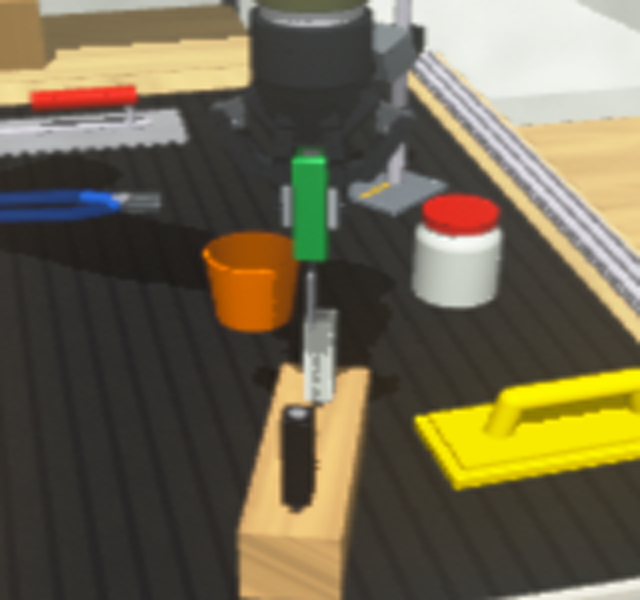

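The green tool is out and upright with the pads mid-handle at (310,205), and the white and black tools are still in place. Next is the move over the cup.

Emit:
arm_command(moves=[-1,4.5,-1.5,0,0,0,-0.007,-1,13,-3.5,0,0,0,-0.022,-1,21,-5.5,0,0,0,-0.034,-1,28,-6.5,0,0,0,-0.045,-1,33.5,-6,0,0,0,-0.053,-1,37,-4.5,0,0,0,-0.059,-1,38,-2.5,0,0,0,-0.06,-1,37,0,0,0,0,-0.059])

```text
clock: 6.15
tcp_pos: [0.5136, -0.1046, 0.3007]
orientation: [-0.0, 0.708, 0.706, 0.0]
wrist_force: [1.1, 0.1, -0.3]
finger_gap: 0.0215
grip_force: 58.8
```

Emit:
arm_command(moves=[-1,34,2,0,0,0,-0.053,-1,28.5,3,0,0,0,-0.045,-1,21.5,3.5,0,0,0,-0.034,-1,13,2.5,0,0,0,-0.022,-1,5,1,0,0,0,-0.007,-1,0,0,0,0,0,0])

```text
clock: 6.9
tcp_pos: [0.5208, -0.0047, 0.3007]
orientation: [0.0, 0.651, 0.759, -0.0]
wrist_force: [0.4, -0.8, -0.9]
finger_gap: 0.0218
grip_force: 58.8
```

Run:
```python
from plan import *
s=get_state(); print(s["tcp_pos"],s["finger_gap"],s["wrist_force"])
T=rot(s["orientation"]); p=s["tcp_pos"]; tip=p+T.apply([0,0,.101]); print("tip nominal",tip)
out=[]
for n,(a,b,c,e) in(("side",(110,270,170,310)),("top",(140,260,180,300))):
    im,d=read_camera(n); w=cloud(n,d)
    print(n,"cup px",recognise(n,"cup")[:1],proj(n,[.521,-.0048,.085]),proj(n,tip))
    hsv=cv2.cvtColor(im,cv2.COLOR_BGR2HSV)
    m=(hsv[...,0]<18)&(hsv[...,1]>150)&(abs(w[...,0]-.52)<.08)&(abs(w[...,1])<.08)&(w[...,2]>.081)&(w[...,2]<.1); print(m.sum())
    g=(abs(w[...,0]-p[0])<.04)&(abs(w[...,1]-p[1])<.04)&(w[...,2]<tip[2]+.09)&(w[...,2]>.13); Q=w[g]
    for h in np.arange(.13,.3,.02):
        q=Q[(Q[:,2]>h)&(Q[:,2]<h+.02)]
        if len(q): print(round(h,3),len(q),q.mean(0).round(4))
    out.append(cv2.resize(im[a:b,c:e],(400,400*(b-a)//(e-c)),interpolation=2)[:400])
h=min(o.shape[0] for o in out); cv2.imwrite("pics/c1.png",np.hstack([o[:h] for o in out]))
print(rows(np.array([.521,-.0048,.124]),Rz(.153),7,-1)[0])
```

```text
[ 0.52078398 -0.00466297  0.30072295] 0.021788960864980438 [ 0.38820613 -0.78462071 -0.90033281]
tip nominal [ 0.52077487 -0.00469297  0.19972296]
side cup px [{'point': [322.7, 248.7], 'confidence': 0.68}] [[242.16556284 195.60723829]] [[241.50117809 167.96835275]]
93
0.19 8 [ 0.5206 -0.0059  0.2042]
0.21 22 [ 0.5207 -0.0066  0.2193]
0.23 22 [ 0.521  -0.0077  0.2408]
0.25 13 [ 0.5215 -0.0075  0.2582]
0.27 38 [ 0.5201 -0.014   0.2809]
top cup px [{'point': [242.0, 203.5], 'confidence': 0.42}] [[234.42922743 201.4617096 ]] [[232.48080359 200.40655587]]
22
[-1.0, 0.0, 0.0, 8.7, -0.0, 0.0, -0.0, -1.0, 0.1, 0.0, 24.6, -0.0, 0.0, -0.0, -1.0, 0.2, 0.1, 35.4, -0.0, 0.0, -0.0, -1.0, 0.1, 0.0, 39.3, -0.0, 0.0, -0.001, -1.0, 0.1, 0.1, 35.4, -0.0, 0.0, 0.0, -1.0, 0.1, 0.0, 24.5, -0.0, 0.0, -0.0, -1.0, 0.1, 0.0, 8.8, -0.0, 0.0, -0.0]
```

View pics/c1.png

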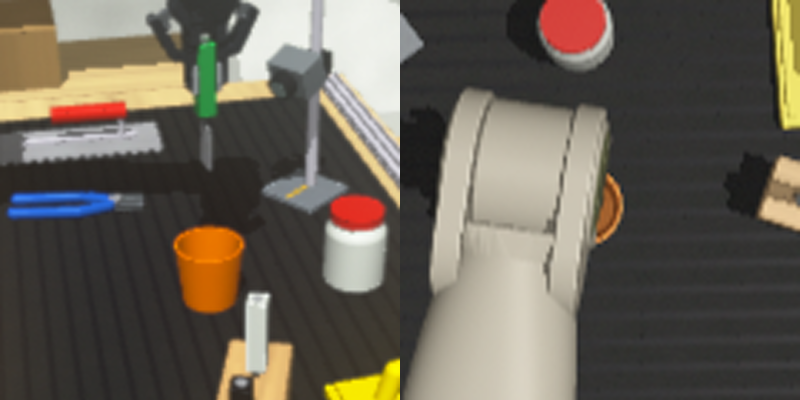

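The tool hangs straight, with the blade at (207,148) centred above the cup at (209,265) in the side view. Measured tip and cup agree, so I'll dip with the tip about 22 mm above the mat.

Emit:
arm_command(moves=[-1,0,0,10,0,0,0,-1,0,0,25,0,0,0,-1,0,0,35,0,0,0,-1,0,0,39,0,0,0,-1,0,0,35,0,0,0,-1,0,0,23,0,0,0,-1,0,0,10,0,0,0,-1,0,0,0,0,0,0])

```text
clock: 8.1
tcp_pos: [0.5204, -0.0049, 0.1232]
orientation: [-0.001, 0.651, 0.759, -0.0]
wrist_force: [0.4, 0.3, -0.8]
finger_gap: 0.0218
grip_force: 58.8
```

Emit:
arm_command(moves=[-1,0,0,0,0,0,0,-1,0,0,0,0,0,0])

```text
clock: 8.35
tcp_pos: [0.5217, -0.005, 0.1248]
orientation: [0.001, 0.651, 0.759, 0.001]
wrist_force: [0.5, -0.2, -0.9]
finger_gap: 0.0213
grip_force: 58.8
```

Emit:
arm_command(moves=[-1,0,0,-10,0,0,0,-1,0,0,-25,0,0,0,-1,0,0,-35,0,0,0,-1,0,0,-35,0,0,0,-1,0,0,-35,0,0,0,-1,0,0,-25,0,0,0,-1,0,0,-10,0,0,0,-1,0,0,0,0,0,0])

```text
clock: 9.35
tcp_pos: [0.5212, -0.0048, 0.2994]
orientation: [0.001, 0.651, 0.759, 0.0]
wrist_force: [0.9, -0.9, -1.4]
finger_gap: 0.0213
grip_force: 58.8
```

```bash
cat > goal.py <<'E'
from plan import *
def RC(yaw): return (R.from_euler("z",yaw)*R.from_euler("y",-.35)).as_matrix()
def goal(cam,yaw,b=np.array([0,0,.0735])):
    """b: blade mid in tcp frame"""
    M=RC(yaw); view=np.array(cam)-.165*M[:,0]
    Rt=R.from_matrix(np.c_[np.cross(M[:,0],-M[:,2]),M[:,0],-M[:,2]])
    return view-Rt.apply(b),Rt,view
E
python3 - <<'E'
from goal import *
p,Rt,v=goal([.7045,.235,.2165],.64)
print(p,v,Rt.as_matrix())
o,_=rows(p,Rt,14,-1); print(o[:56]);print(o[56:])
E
```

```text
[0.55996276 0.12738569 0.22896576] [0.58017797 0.1424368  0.15992186] [[-5.97195441e-01  7.53466868e-01  2.75036877e-01]
 [ 8.02095758e-01  5.60989102e-01  2.04777007e-01]
 [ 5.55111512e-17  3.42897807e-01 -9.39372713e-01]]
[-1.0, 1.6, 0.7, 0.9, -0.004, 0.001, -0.006, -1.0, 4.6, 2.2, 2.6, -0.013, 0.003, -0.018, -1.0, 7.3, 3.6, 4.3, -0.02, 0.005, -0.029, -1.0, 9.6, 4.9, 5.8, -0.027, 0.007, -0.038, -1.0, 11.2, 6.2, 7.3, -0.033, 0.008, -0.045, -1.0, 12.1, 7.1, 8.4, -0.036, 0.009, -0.051, -1.0, 12.2, 7.8, 9.2, -0.038, 0.01, -0.054, -1.0, 11.7, 8.1, 9.6, -0.038, 0.01, -0.053]
[-1.0, 10.7, 7.9, 9.6, -0.036, 0.009, -0.051, -1.0, 9.1, 7.3, 8.9, -0.033, 0.008, -0.046, -1.0, 7.2, 6.1, 7.8, -0.027, 0.007, -0.038, -1.0, 5.3, 4.7, 5.9, -0.02, 0.005, -0.029, -1.0, 3.1, 2.9, 3.8, -0.013, 0.003, -0.018, -1.0, 1.1, 1.0, 1.3, -0.004, 0.001, -0.006]
```

Emit:
arm_command(moves=[-1,1.5,0.5,1,-0.004,0.001,-0.006,-1,4.5,2,2.5,-0.013,0.003,-0.018,-1,7.5,3.5,4.5,-0.02,0.005,-0.029,-1,9.5,5,6,-0.027,0.007,-0.038,-1,11,6,7.5,-0.033,0.008,-0.045,-1,12,7,8.5,-0.036,0.009,-0.051,-1,12,8,9,-0.038,0.01,-0.054,-1,11.5,8,9.5,-0.038,0.01,-0.053])

```text
clock: 10.35
tcp_pos: [0.5438, 0.0761, 0.2545]
orientation: [0.048, 0.528, 0.842, 0.097]
wrist_force: [-0.1, -0.9, 0.3]
finger_gap: 0.0214
grip_force: 58.8
```

Emit:
arm_command(moves=[-1,10.5,8,9.5,-0.036,0.009,-0.051,-1,9,7.5,9,-0.033,0.008,-0.046,-1,7,6,8,-0.027,0.007,-0.038,-1,5.5,4.5,6,-0.02,0.005,-0.029,-1,3,3,4,-0.013,0.003,-0.018,-1,1,1,1.5,-0.004,0.001,-0.006,-1,0,0,0,0,0,0,-1,0,0,0,0,0,0])

```text
clock: 11.35
tcp_pos: [0.56, 0.1261, 0.2275]
orientation: [0.078, 0.442, 0.88, 0.155]
wrist_force: [-0.1, 0.7, -1.8]
finger_gap: 0.0214
grip_force: 58.8
```

Run:
```python
from goal import *
p,Rt,v=goal([.7045,.235,.2165],.64)
print(get_state()["tcp_pos"],rows(p,Rt,1,-1)[0])
out=[]
s=get_state(); T=rot(s["orientation"]); t0=np.array(s["tcp_pos"]); M=RC(.64); cam=np.array([.7045,.235,.2165])
for n,(a,b,c,e) in(("side",(95,215,215,335)),("top",(115,215,130,230))):
    ims=[read_camera(n) for _ in range(4)]; im=np.mean([i[0] for i in ims],0).astype(np.uint8); d=np.median([i[1] for i in ims],0); np.savez(f"{n}2.npz",im=im,d=d)
    z=4*100/(e-c)
    I=cv2.resize(im[a:b,c:e],(400,400),interpolation=2); k=400/(e-c)
    def L(P,col):
        u=((proj(n,P)-[c,a]+.5)*k).astype(int); cv2.polylines(I,[u.reshape(-1,1,2)],False,col,1)
    L(np.array([t0+T.apply([0,0,z]) for z in(.101,.046,-.059)]),(0,0,255))
    L(np.array([t0+T.apply([s*.014,0,z]) for s,z in((-1,.101),(1,.101),(1,.046),(-1,.046),(-1,.101))]),(255,0,255))
    for s1 in(-1,1): L(np.array([cam+M@[s1*.025,y,zz] for y,zz in((-.035,-.026),(.035,-.026),(.035,.026),(-.035,.026),(-.035,-.026))]),(0,255,255))
    out.append(I)
cv2.imwrite("pics/f1.png",np.hstack(out))
```

```text
[0.56000832 0.12612752 0.22751404] [-1.0, 1.0, 1.2, -1.1, -0.001, -0.0, -0.0]
```

View pics/f1.png

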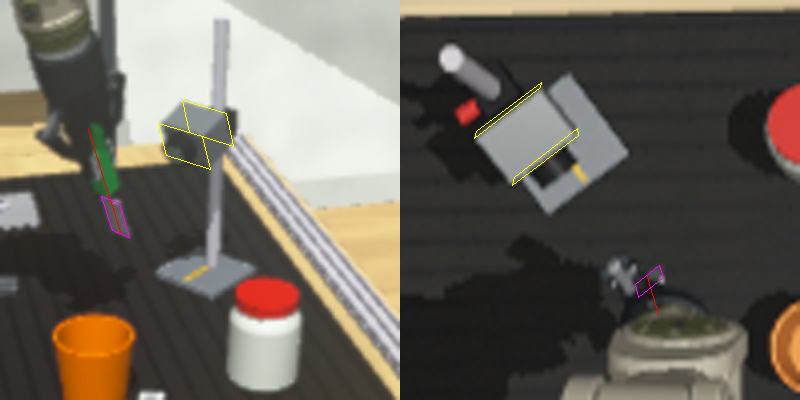

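The overlay shows the tool pose and camera box close to prediction, though the handle in the side view at (103,160) sits slightly right of the drawn axis. I'll measure that offset and refine both poses.

```bash
cat > f2.py <<'E'
import io,contextlib
with contextlib.redirect_stdout(io.StringIO()): from m import *
from goal import *
z=np.load("side2.npz"); im,d=z["im"],z["d"]; w=cloud("side",d)
s=get_state(); T=rot(s["orientation"]); t0=np.array(s["tcp_pos"])
q=(w-t0)@T.as_matrix()
hsv=cv2.cvtColor(im,cv2.COLOR_BGR2HSV)
near=np.linalg.norm(w-(t0+T.apply([0,0,.04])),axis=-1)<.12
g=near&(hsv[...,0]>45)&(hsv[...,0]<90)&(hsv[...,1]>80)
print("green tcpframe",g.sum(),np.nanpercentile(q[g],[5,50,95],0).round(4).tolist())
for a in np.arange(-.06,.12,.015):
    m=near&(q[...,2]>a)&(q[...,2]<a+.015)&(abs(q[...,0])<.03)&(abs(q[...,1])<.03); 
    if m.sum(): print("tcp z",round(a,3),m.sum(),"x",np.percentile(q[m][:,0],[5,50,95]).round(4),"y",np.percentile(q[m][:,1],[5,50,95]).round(4))
I=cv2.resize(im[125:170,228:268],(533,600),interpolation=cv2.INTER_CUBIC); k=600/45
O=I.copy()
for x,y,z0,z1 in((.014,.0015,.046,.101),(.012,.011,-.059,.031)):
    for zz in(z0,z1):
        u=((proj("side",np.array([t0+T.apply([a*x,b*y,zz]) for a,b in((1,1),(-1,1),(-1,-1),(1,-1),(1,1))]))-[228,125]+.5)*k).astype(int); cv2.polylines(O,[u.reshape(-1,1,2)],False,(0,0,255) if zz==z0 else (255,0,255),1)
cv2.imwrite("pics/f2.png",cv2.resize(np.hstack([I,O]),(800,450)))
P=[]
for n in("side","top"):
    z=np.load(f"{n}2.npz"); W=cloud(n,z["d"]); P.append(W[box(W,(.70,.235),.09,.165,.31)])
print([fit(x)[1].round(4) for x in(P[0],P[1],np.vstack(P))])
E
python3 f2.py; sed -e 's/0.npz/2.npz/' m.py > /dev/null; sed -i 's/{n}0.npz/{n}2.npz/' m.py; sed -i 's/,\["top"\],/,/; s/\["side"\],//' m2.py; python3 m2.py
```

```text
green tcpframe 96 [[-0.0133, -0.0111, -0.0573], [-0.0117, -0.001, -0.0095], [0.0025, 0.0091, 0.0254]]
tcp z -0.06 50 x [-0.0138 -0.0115  0.0062] y [-0.0257 -0.0064  0.0208]
tcp z -0.045 33 x [-0.0137 -0.0117 -0.0066] y [-0.0238 -0.0044  0.0196]
tcp z -0.03 37 x [-0.013  -0.0109 -0.0004] y [-0.0244 -0.0087  0.0174]
tcp z -0.015 31 x [-0.0131 -0.0117 -0.0013] y [-0.0239 -0.007   0.017 ]
tcp z 0.0 21 x [-0.0132 -0.0114  0.0026] y [-0.0112 -0.0064  0.0073]
tcp z 0.015 20 x [-0.0131 -0.0099  0.0065] y [-0.0113 -0.0098  0.0059]
tcp z 0.03 5 x [-0.0106 -0.001   0.0046] y [-0.0023  0.0008  0.0032]
tcp z 0.045 16 x [-0.0127 -0.0023  0.0106] y [-0.0019 -0.0013  0.0008]
tcp z 0.06 14 x [-0.0139 -0.0022  0.0109] y [-0.0022 -0.0016  0.0007]
tcp z 0.075 15 x [-0.0124 -0.0016  0.0119] y [-0.0021 -0.0012 -0.0002]
tcp z 0.09 9 x [-0.0138 -0.0051  0.0111] y [-0.0031 -0.0007  0.0005]
[array([0.7045, 0.2355, 0.2178, 0.6293]), array([0.7081, 0.2383, 0.2203, 0.5796]), array([0.7057, 0.2363, 0.2188, 0.5994])]Traceback (most recent call last):
  File "m2.py", line 2, in <module>
    with contextlib.redirect
[... 225 characters left out ...]
).tolist())
                                             ~~~~~~~~~~~~~^^^^^^^^^^^^^^^
    return _quantile_unchecked(
        a, q, axis, out, overwrite_input, method, keepdims, weights)
    return _ureduce(a,
                    func=_quantile_ureduce_func,
    ...<5 lines>...
                    overwrite_input=overwrite_input,
                    method=method)
    r = func(a, **kwargs)
    result = _quantile(arr,
                       quantiles=q,
    ...<2 lines>...
                       out=out,
                       weights=wgt)
    slices_having_nans = np.isnan(arr[-1, ...])
                                  ~~~^^^^^^^^^
IndexError: index -1 is out of bounds for axis 0 with size 0
```

View pics/f2.png

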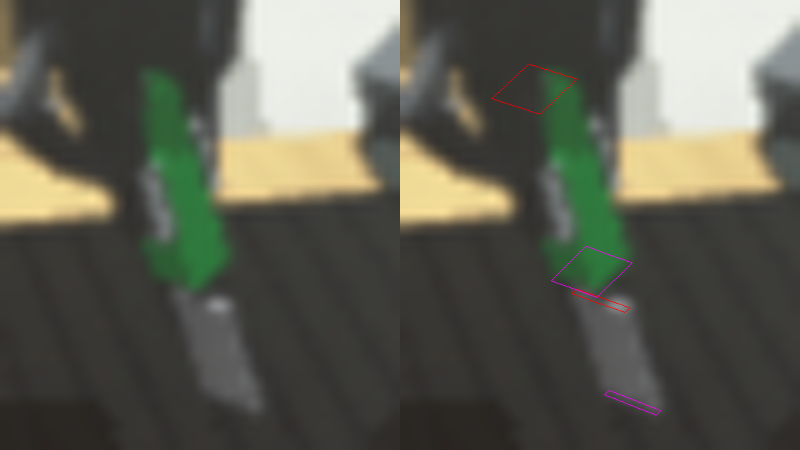

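The predicted blade and handle land on the real ones in the side view within about 1 mm. One more camera-pose fit on the averaged frames.

```bash
sed -i 's/{n}2.npz/{n}0.npz/' m.py; sed -i 's/^import itertools/import itertools/; s/^for n,w,hsv,im in C:/for n in("side","top"):\n    im=np.load(f"{n}2.npz")["im"]/' m2.py
cat >> m2.py <<'E'
b=best.x
for y in np.arange(.56,.72,.02): 
    f=minimize(lambda q:cost(np.r_[q[:3],y,q[3:]],ns),np.delete(b,3),method="Nelder-Mead",options=dict(initial_simplex=np.delete(b,3)+np.vstack([np.zeros(5),.003*np.eye(5)]))); print(y.round(2),f.fun.round(2),f.x.round(4))
E
python3 m2.py
```

```text
Traceback (most recent call last):
  File "m2.py", line 42, in <module>
    f=minimize(cost,p0,args=(ns,),method="Nelder-Mead",options=dict(initial_simplex=p0+np.vstack([np.zeros(6),np.diag([.006,.006,.006,.06,.012,.012])]),maxiter=1500,xatol=1e-5,fatol=1e-3))
  File "m2.py", line 34, in cost
    s-=score(edges(p[:3],RM(p),[.025,.035,.026],eye[n]),n)
                                                ~~~^^^
KeyError: 's'
```

```bash
sed -i 's/^for ns in.*/for ns in [["side","top"]]:/' m2.py; python3 m2.py
```

```text
['side', 'top'] [0.7042 0.2344 0.216  0.6415 0.7304 0.2545] -171.22
0.56 -163.73 [0.7041 0.2308 0.2178 0.7305 0.2534]
0.58 -166.63 [0.7042 0.2309 0.2178 0.7303 0.2537]
0.6 -168.7 [0.7044 0.2314 0.2177 0.7309 0.2538]
0.62 -170.42 [0.7041 0.2342 0.2161 0.7306 0.2542]
0.64 -171.21 [0.7042 0.2344 0.216  0.7304 0.2545]
0.66 -170.69 [0.7043 0.2347 0.216  0.7301 0.255 ]
0.68 -169.12 [0.7046 0.2341 0.2164 0.7299 0.2556]
0.7 -166.76 [0.7047 0.2345 0.2163 0.7297 0.2562]
```

Run:
```python
from goal import *
p,Rt,v=goal([.7043,.2348,.2165],.638,np.array([-.0005,-.0005,.074]))
for _ in range(3):
    print(rows(p,Rt,1,-1)[0]); read_camera("top")
```

```text
[-1.0, 1.6, 1.6, -1.9, -0.001, -0.002, 0.002]
[-1.0, 1.6, 1.6, -1.9, -0.001, -0.001, 0.002]
[-1.0, 1.5, 1.6, -1.9, -0.001, -0.002, 0.002]
```

Emit:
arm_command(moves=[-1,1.5,1.5,-2,-0.001,-0.002,0.002,-1,0,0,0,0,0,0,-1,0,0,0,0,0,0,-1,0,0,0,0,0,0])

```text
clock: 12.4
tcp_pos: [0.5594, 0.1279, 0.2296]
orientation: [0.079, 0.443, 0.879, 0.155]
wrist_force: [0.4, -0.6, -1.2]
finger_gap: 0.0215
grip_force: 58.8
```

Run:
```python
from goal import *
p,Rt,v=goal([.7043,.2348,.2165],.638,np.array([-.0005,-.0005,.074]))
print(rows(p,Rt,1,-1)[0],get_state()["qvel"].round(4))
im,d=read_camera("top"); o=np.load("top0.npz")["im"]; a=cv2.absdiff(im,o).max(2)[100:260,60:300]
im2,_=read_camera("side"); cv2.imwrite("pics/end.png",np.hstack([cv2.resize(im,(400,300)),cv2.resize(im2,(400,300))]))
```

```text
[-1.0, 0.0, 0.1, 0.0, 0.0, 0.0, -0.0] [-0.0019 -0.0002 -0.0006  0.     -0.0005  0.0014]
```

View pics/end.png

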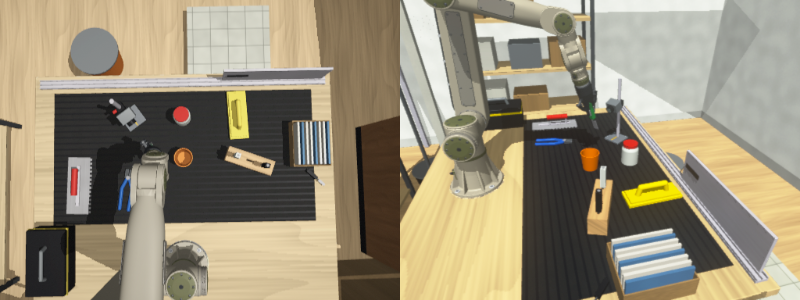

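The tool is held in front of the inspection camera at top px (150,150). The cup at top (183,157), the camera and all the other things are where they were.

```bash
python3 -c "
from workcell import hand_in
print(hand_in())"
```

```text
the job is handed in; nothing more can be done
None
```

I dipped the green jointer's blade in the orange cup and handed the job in with it held still, handle up and flat side square to the lens, the blade's middle a measured 120 mm in front (camera-pose error about 1–2 mm), at about 12.5 s on the clock; no verdict was returned.

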